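# Zero the bead scale with its long key

## Robot

A 6-joint arm with a two-finger parallel gripper is mounted at the origin on the work surface. World frame = base frame: x ahead of the robot, y to its left, z up, the work surface at z = 0. Lengths are in m, angles in rad, forces in N, time in s.
With the tool pointing down it reaches from about 0.325 to 1 m from the base axis. Payload 5.1 kg.
Tool frame: the origin (TCP) lies midway between the tips of the shut fingers; the grasp point (between the pads) lies 19 mm behind it; x points along the fingers, y is the direction in which the jaws open and shut, and the axes are right-handed (so a half turn about x gives the same grasp; the last joint's range is limited). The gripper opens to 85 mm and grips with 20 to 120 N. Pads are 22 mm wide; open, the fingers measure 114 mm over their backs; the gripper's body (76 mm by 85 mm) begins 54 mm behind the grasp point. The pads swing forward as they close: fully open they stand 13 mm farther back than shut.
Start: joints at [-1.299, 0.124, 1.65, -0, 1.367, -0.083], TCP at [0.226, -0.61, 0.231] pointing down, gripper open.
Joint ranges: [-2.61, 2.61], [-1.02, 2.33], [0.03, 2.71], [-1.35, 4.49], [0.32, 2.68], [-2.91, 2.91]. Speed limits (rad/s): [2.57, 2.57, 3.14, 3.14, 3.14, 3.14].

## Interface

Orientations are given as a unit quaternion [x, y, z, w].
In Python, from bench import * gives the robot as it stands.
- The arm moves only by the tool apply_moves, never from a script. Its argument "series" is a list of rows, each a list of 4 numbers: the shift along the tool's x, y, z in mm, then the turn about the tool's x in rad. A call has exactly 10 rows; each row is the pose to reach, as a shift and turn from the pose measured when the call began, along the tool's axes at that moment; what a row does not reach only later rows make up. A row lasts 1/12 s, in which the tool goes at most 41.7 mm and 7.16 degrees, less where a joint would pass 70% of its speed; a pose out of reach is approached as far as the arm can. A call with a gripper value outside its range is refused whole. "grip" is the opening, from 0 (shut) to 1 (fully open), set as the call begins (left out, the last holds). The fingers move at their own pace and stop on an object; "grip_force" is the grip in N (left out, the last holds). Time passes only in rows, so rows that repeat a pose let the fingers close, or fill a call up. It gives the time, the measured TCP pose, the force and the opening at its end, in the units of the state.
- get_obs(): the state, without advancing time (a new reading comes with each control period).
- snapshot(name): name is "scene" or "side" or "wrist"; returns (picture, depth): 384x512x3 uint8, blue, green, red; 384x512 float32, m along the optical axis (not along the pixel's ray), 0 where there is no reading.
- get_calibration(name): a dict with "intrinsics" (3x3 intrinsics, pixels), "cam_to_world" (4x4, takes a point from camera to world coordinates). Camera axes: x right, y down, z forward; pixel columns grow to the right and rows downward; lengths in m; the calibration is good to about 2 mm. A picture is of the moment at which its call begins: read the wrist's pose just before it. get_calibration takes no time and is no camera call; for the wrist camera it gives the pose at the moment of the call.
- close_job(): hands the job in, once; it reports no verdict.
Trained networks look in the newest picture that a camera, given by its name, has taken for a name from the list of things; names that differ only in an ending like _2 or _b are one class to them, and where a whole thing is asked for, a point or a joint stands for the part that bears it (a point fixed in the world has none). Each returns a list of dicts, best first, with "p" (0 to 1); they miss things now and then, are a little off and sometimes report something else, mostly with a low value. They report only what shows in the picture. A call takes as long as a camera call. They do not tell look-alikes from the thing itself.
- recognise(target, camera): "uv" ([column, row] in pixels, amid what is visible of it).
- landmark_of(target, camera): "uv" ([column, row] in pixels: a listed point, or the origin of a listed thing).
The state is a dict: "time_s": time; "joint_pos": joint angles; "qd": joint speeds; "joint_torque": joint torques, N m; "position": TCP position; "tool_rot": TCP orientation; "wrist_force": force on the tool from outside, world axes, zero at the start; "torque": the same for the moment, N m; "gripper_width": opening from 0.0 (shut) to 1.0 (fully open).
Only numpy, scipy, OpenCV 4.12 (cv2) and the standard library are available. Lean on these libraries where they do the work, as an engineer would, in place of code of your own. Each camera call takes 0.05 s, during which the arm holds its last target.

## Task

With the tile and the empty cup standing on its pan, zero the bench scale: with the shut fingertips gently press its long bar-shaped key well down, keep it down for at least three seconds without a break, then let it spring back and take the hand well clear of the scale. Touch neither the round nor the square key, nor the pan or what stands on it, and do not pick up or shift anything.

Things in the scene. Friction and masses are not known exactly. Their poses are not given: they have to be found in the camera images.
- scale: grey bench scale, fixed, 280 (its x) x 200 (its y) x 40 mm high. Origin under its centre, on the work surface; its z is up; its -x side, the console with a row of three keys, faces the robot give or take its yaw. The key centres lie at x = -95 mm and y = -55, 0 and 55 mm; which key is in which place differs each time
- pan: steel weighing pan of the scale, 165 x 170 mm, top 50 mm above the work surface, centred at x = +50 mm of the scale (this body's origin is the scale's own origin). The pan's near edge is 63 mm from the row of keys
- bar_key (a joint): how far the bar key is down, in m: 0 is up, 0.008 is fully down. It counts as pressed from 0.004 on. A spring returns it: 1.2 N starts it moving, 3.6 N holds it at 4 mm, 6 N fully down. More than 20 N on it is too much
- bar_key_top (a point): centre of the top face of the bar key, the one to press: an oblong white plastic cap 42 mm long (along the scale's x) x 15 mm wide, standing 12 mm above its plate, top about 55 mm above the work surface when up. This point moves down with the key; its axes are parallel to the scale's
- bar_key_base: the bar key with its black plate, 48 x 46 x 3 mm, which lies on the console 40 mm above the work surface; origin at the underside of the plate, under the key's centre
- round_key (a joint): how far the round key is down, m (0 up, 0.008 down)
- square_key (a joint): how far the square key is down, m (0 up, 0.008 down)
- round_key_top (a point): centre of the top face of the round key, 28 mm across, same white plastic and height as the bar key; not to be touched
- square_key_top (a point): centre of the top face of the square key, 26 x 26 mm, same white plastic and height as the bar key; not to be touched
- round_key_base: round key with its black plate: a white plastic key cap, 12 mm high, on a 48 x 46 x 3 mm black plate; springs and travel as the bar key
- square_key_base: square key with its black plate: a white plastic key cap, 12 mm high, on a 48 x 46 x 3 mm black plate; springs and travel as the bar key
- tile: ceramic tile coaster 100 x 100 x 8 mm, loose on the pan; origin under its centre
- cup: small empty steel cup, 60 mm across, 32 mm high, loose on the tile; origin under its centre; its rim is about 90 mm above the work surface
- spool: yellow spool, 42 mm across, 42 mm high, standing loose on the work surface to the left of the scale; origin under its centre
- jar: closed glass jar, 48 mm across, 60 mm high, standing loose to the right of the scale; origin under its centre
- driver: small black-handled hex driver, 120 mm long, lying loose on the work surface near the left front corner of the scale; lies along its x
- tweezers: steel tweezers, 95 mm long, lying loose on the work surface near the right front corner of the scale; they lie along their x
Mind the look-alikes: they are no part of the job. What is shaped like the cup but orange is not meant.

How it is judged:
On the way:
1. the fingertips keep the bar key pressed, at least 4 mm down, for three seconds without a break (value of joint bar_key above 0.004 m and contact force between the fingers and bar_key_base above 0.5 N), for 3 s.
At the end, for the whole second after the job is handed in: All three keys are up again (within 1 mm), the hand is more than 80 mm from the bar key, and tile, cup, spool, jar, driver and tweezers rest within 10 mm of where they began (value of joint each of bar_key, round_key, square_key below 0.001 m and distance between the grasp point and bar_key_top above 0.08 m and distance of each of tile, cup, spool, jar, driver, tweezers from where it was at the start of the episode below 0.01 m and linear speed of each of tile, cup, spool, jar, driver, tweezers below 0.02 m/s); the robot touches nothing.
It fails at once if the round or the square key is touched (over 0.3 N) (contact force between any of the arm, the fingers and round_key_base above 0.3 N or contact force between any of the arm, the fingers and square_key_base above 0.3 N).
It fails at once if the pan, the tile or the cup is touched (over 0.3 N) (contact force between any of the arm, the fingers and pan above 0.3 N or contact force between any of the arm, the fingers and tile above 0.3 N or contact force between any of the arm, the fingers and cup above 0.3 N).
It fails at once if the bar key is pressed with more than 20 N (contact force between any of the arm, the fingers and bar_key_base above 20 N).
It fails at once if a loose thing is lifted, carried or shifted by more than 10 mm (distance of any of tile, cup, spool, jar, driver, tweezers from where it was at the start of the episode above 0.01 m).
It also fails if it takes over 37 s, if anything falls off the work surface, if the arm or the gripper's body presses on something with over 40 N, if the wrist force passes 120 N, or if a joint passes its speed limit or range.

## Working session

There is one attempt and no reset: what is moved stays moved. The work goes in short steps, Python scripts to look and compute and a tool call to move; the robot and the scene stay as the last step left them, time stands still between calls to the robot, and variables do not carry over. Pictures are saved under pics/ and viewed, and the job is handed in when it is done.

Besides the shell and the picture viewer there is one more tool, called after ">>>" as a command line: name --pt "numbers of a row" for each row, then --argument value for the rest. apply_moves: Moves the arm, as the interface text tells. Its arguments: {"type":"object","properties":{"series":{"type":"array","items":{"type":"array","items":{"type":"number"}}},"grip":{"type":"number"},"grip_force":{"type":"number"}},"required":["series"]}

```bash
mkdir -p pics; cat > h.py <<'E'
from bench import *
import numpy as np, cv2
from scipy.spatial.transform import Rotation as R
def w(cam,uv,d,cal=None):
    c=cal or get_calibration(cam);K=np.array(c["intrinsics"]);T=np.array(c["cam_to_world"])
    p=np.linalg.inv(K)@np.array([uv[0],uv[1],1.])*d
    return T[:3,:3]@p+T[:3,3]
def wz(cam,uv,z,cal=None):
    c=cal or get_calibration(cam);K=np.array(c["intrinsics"]);T=np.array(c["cam_to_world"])
    r=T[:3,:3]@(np.linalg.inv(K)@np.array([uv[0],uv[1],1.]));o=T[:3,3]
    return o+r*(z-o[2])/r[2]
E
python3 - <<'E'
from h import *
o=get_obs();print(o["time_s"],o["position"],R.from_quat(o["tool_rot"]).as_matrix().round(3),o["wrist_force"])
for n in ["scene","side"]:
    p,d=snapshot(n);cv2.imwrite(f"pics/{n}0.png",p)
    for t in ["bar_key_top","round_key_top","square_key_top","scale"]:
        for r in landmark_of(t,n)[:2]:
            print(n,t,np.round(r["uv"],1),round(r["p"],2),wz(n,r["uv"],0.0 if t=="scale" else .055).round(4))
print(get_obs()["time_s"])
E
```

```text
0.0 [ 0.22560677 -0.60894826  0.23005817] [[-0.001  0.347 -0.938]
 [ 0.002 -0.938 -0.347]
 [-1.    -0.002 -0.   ]] [-0.29376299 -0.17543978 -0.02236325]
scene bar_key_top [280.8 182.4] 0.51 [0.5173 0.1054 0.055 ]
scene bar_key_top [256.2 187.1] 0.26 [0.5414 0.0485 0.055 ]
scene round_key_top [257.  183.8] 0.43 [0.5291 0.049  0.055 ]
scene square_key_top [232.6 184.5] 0.52 [ 0.5385 -0.0088  0.055 ]
scene scale [257.6 229.6] 0.38 [0.626  0.0617 0.    ]
side bar_key_top [257.2 225.2] 0.69 [0.5204 0.106  0.055 ]
side round_key_top [266.3 205.8] 0.58 [0.5267 0.0585 0.055 ]
side round_key_top [201.6 273.7] 0.24 [0.5549 0.2374 0.055 ]
side square_key_top [271.9 186. ] 0.75 [0.5401 0.0097 0.055 ]
side square_key_top [224.3 209.5] 0.49 [0.5924 0.1055 0.055 ]
side scale [222.5 207.8] 0.85 [0.6219 0.0718 0.    ]
0.5
```

```bash
python3 - <<'E'
import cv2,numpy as np
a=cv2.imread("pics/scene0.png");b=cv2.imread("pics/side0.png")
cv2.imwrite("pics/sc.png",cv2.resize(a[140:290,170:370],(800,600),interpolation=cv2.INTER_CUBIC))
cv2.imwrite("pics/si.png",cv2.resize(b[130:280,150:350],(800,600),interpolation=cv2.INTER_CUBIC))
E
```

```text
(no output)
```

View pics/scene0.png

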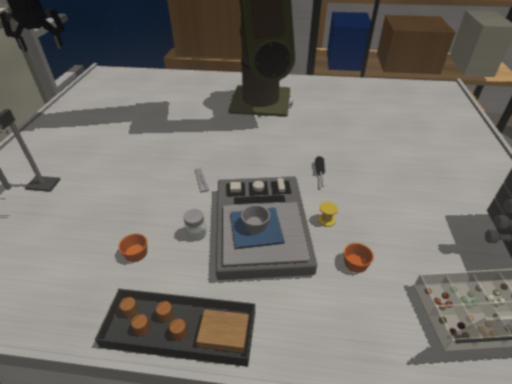

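View pics/sc.png

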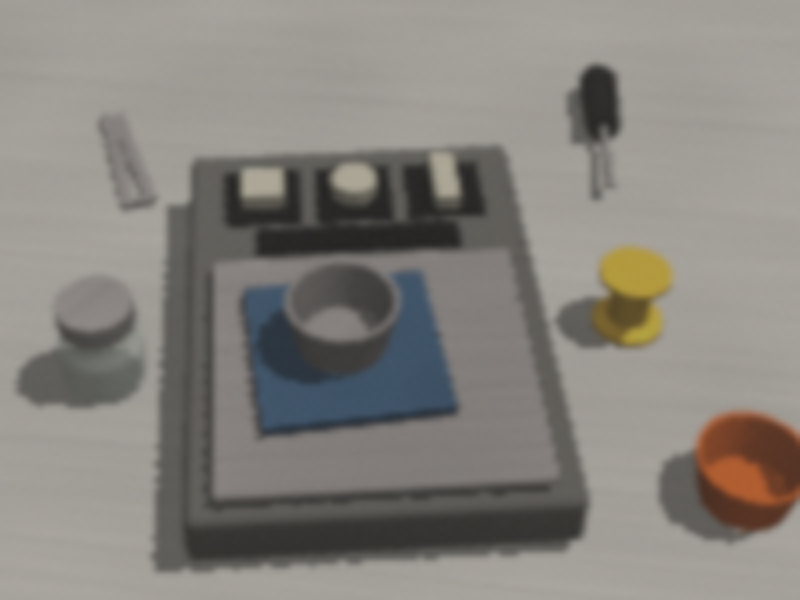

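View pics/si.png

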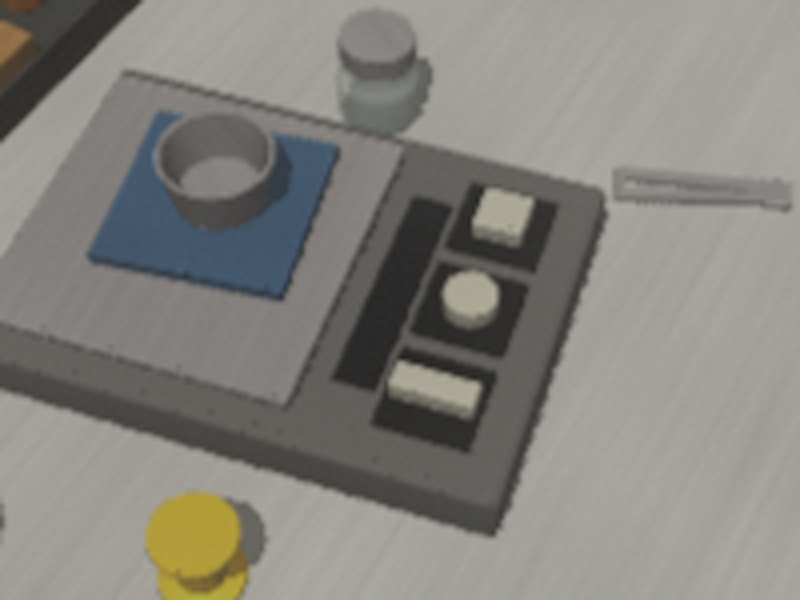

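View pics/side0.png

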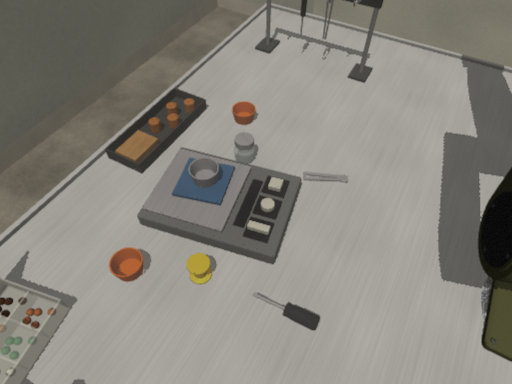

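The bar key is the oblong white cap at scene (281,183) and side (258,226), on the robot's left. The round key is in the middle at scene (259,185), and the square one is on the right at (235,186). Next I'll refine the positions from the cap blobs and depth.

```bash
python3 - <<'E'
from h import *
for n,roi in [("scene",(222,176,295,196)),("side",(240,172,290,240))]:
    p,d=snapshot(n);x0,y0,x1,y1=roi
    cal=get_calibration(n)
    g=p[y0:y1,x0:x1].min(2);
    m=(g>125).astype(np.uint8)
    k,l,s,c=cv2.connectedComponentsWithStats(m)
    for i in range(1,k):
        if s[i,4]<8: continue
        ys,xs=np.where(l==i)
        P=np.array([w(n,(x+x0,y+y0),d[y+y0,x+x0],cal) for x,y in zip(xs,ys) if d[y+y0,x+x0]>0])
        uv=c[i]+[x0,y0]
        T=P[(P[:,2]>.051)&(P[:,2]<.06)]
        print(n,s[i,4],uv.round(1),"plane",wz(n,uv,.055,cal).round(4),"3d top",T.mean(0).round(4) if len(T) else None,len(T),"zrange",P[:,2].min().round(3),P[:,2].max().round(3))
o=get_obs();Rt=R.from_quat(o["tool_rot"]).as_matrix();print(Rt.T@(np.array([.52,.105,.2])-o["position"])*1000)
E
```

```text
scene 179 [256.6 178.4] plane [0.509  0.0458 0.055 ] 3d top [0.5183 0.105  0.054 ] 49 zrange -0.004 0.056
scene 51 [258.1 184. ] plane [0.5295 0.0518 0.055 ] 3d top [0.5286 0.0517 0.0543] 51 zrange 0.052 0.056
scene 63 [235. 185.] plane [ 0.5397 -0.0028  0.055 ] 3d top [ 0.5387 -0.003   0.0542] 63 zrange 0.052 0.056
side 64 [242.3 176.9] plane [0.604 0.018 0.055] 3d top [0.6054 0.0157 0.0519] 41 zrange 0.049 0.055
side 13 [286.4 172.5] plane [ 0.5308 -0.037   0.055 ] 3d top None 0 zrange -0.001 0.041
side 120 [275.4 182.5] plane [ 0.5382 -0.0019  0.055 ] 3d top [ 0.5377 -0.0011  0.0562] 118 zrange 0.053 0.059
side 110 [267.2 203.2] plane [0.5281 0.0522 0.055 ] 3d top [0.5277 0.053  0.0563] 110 zrange 0.054 0.06
side 134 [258.3 226. ] plane [0.5178 0.1066 0.055 ] 3d top [0.5175 0.1072 0.0561] 134 zrange 0.052 0.058
side 63 [287.4 232.9] plane [0.4643 0.0937 0.055 ] 3d top None 0 zrange -0.001 0.004
[  31.30179009 -567.83941953 -524.13303209]
```

Both cameras agree: bar key top at (0.518, 0.106), round at (0.528, 0.052), square at (0.538, -0.002). I'll shut the gripper and fly over at a safe height.

>>> apply_moves --pt "0 -15 -14 0" --pt "0 -43 -40 0" --pt "0 -72 -66 0" --pt "0 -100 -92 0" --pt "0 -129 -118 0" --pt "0 -157 -144 0" --pt "0 -186 -170 0" --pt "0 -214 -196 0" --pt "0 -243 -223 0" --pt "0 -271 -249 0" --grip 0 --grip_force 40

```text
time_s: 1.43
position: [0.3655, -0.2671, 0.2316]
tool_rot: [0.696, 0.124, -0.696, 0.125]
wrist_force: [1.2, -0.4, 0.0]
gripper_width: -0.001
```

>>> apply_moves --pt "0 -28 -26 0" --pt "0 -57 -52 0" --pt "0 -85 -78 0" --pt "0 -114 -104 0" --pt "0 -142 -130 0" --pt "0 -171 -156 0" --pt "0 -200 -183 0" --pt "0 -228 -209 0" --pt "0 -250 -230 0" --pt "0 -265 -243 0"

```text
time_s: 2.27
position: [0.5021, 0.0686, 0.2318]
tool_rot: [0.696, 0.125, -0.695, 0.126]
wrist_force: [0.1, 0.0, -0.2]
gripper_width: 0.001
```

```bash
python3 - <<'E'
from h import *
o=get_obs();print(o["time_s"],o["position"],o["wrist_force"],o["gripper_width"])
Rt=R.from_quat(o["tool_rot"]).as_matrix();print(Rt.T@(np.array([.518,.106,.11])-o["position"])*1000)
p,d=snapshot("wrist");cv2.imwrite("pics/w1.png",p)
for t in ["bar_key_top","round_key_top"]:
  for r in landmark_of(t,"wrist")[:2]: print(t,r, wz("wrist",r["uv"],.055).round(4))
E
```

```text
2.2667 [0.50213056 0.0685672  0.23181098] [ 0.05569304  0.00065977 -0.20527951] 0.0009819027624412644
[121.83828139 -29.59593701 -27.75756382]
bar_key_top {'uv': [228.5, 145.4], 'p': 0.85} [0.516  0.1076 0.055 ]
round_key_top {'uv': [282.3, 156.5], 'p': 0.9} [0.5247 0.0465 0.055 ]
```

View pics/w1.png

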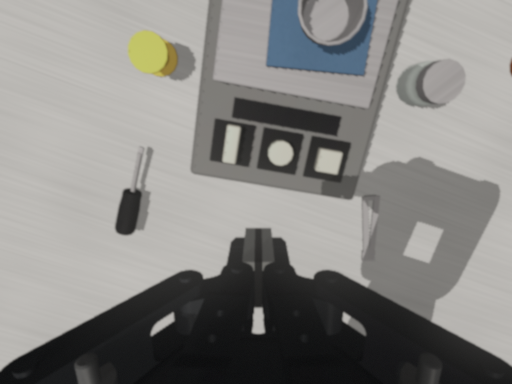

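In the wrist view the bar key is at (231,145), left of the round key (280,152) and the square key (328,161). That puts it at about (0.517, 0.106), matching the earlier figures. Now I'll move sideways, then come down to 30 mm above it.

>>> apply_moves --pt "0 -10 -9 0" --pt "5 -20 -19 0" --pt "20 -30 -28 0" --pt "45 -30 -28 0" --pt "70 -30 -28 0" --pt "95 -30 -28 0" --pt "115 -30 -28 0" --pt "128 -30 -28 0" --pt "135 -30 -28 0" --pt "137 -30 -28 0"

```text
time_s: 3.25
position: [0.5166, 0.104, 0.0932]
tool_rot: [-0.695, -0.125, 0.697, -0.126]
wrist_force: [-0.4, 0.0, -0.5]
gripper_width: -0.0
```

```bash
python3 - <<'E'
from h import *
p,d=snapshot("wrist");q,_=snapshot("side");s,_=snapshot("scene")
o=get_obs();print(o["time_s"],o["position"],o["wrist_force"],o["qd"].round(3) if hasattr(o["qd"],"round") else o["qd"])
a=np.hstack([cv2.resize(x,(400,400),interpolation=cv2.INTER_CUBIC) for x in (q[150:250,210:310],s[110:210,220:320])])
cv2.imwrite("pics/c2.png",a)
cv2.imwrite("pics/w2.png",p)
E
```

```text
3.4 [0.51827024 0.1044413  0.09572977] [-0.67725671  0.10133887  0.72083845] [ 0.    -0.009 -0.01  -0.001  0.001 -0.001]
```

View pics/c2.png

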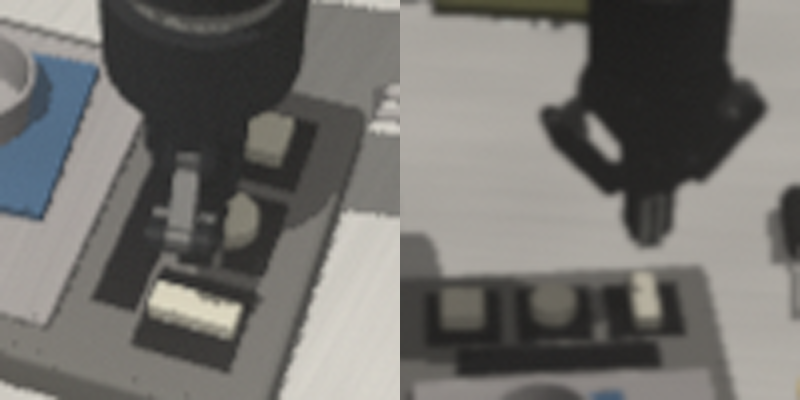

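View pics/w2.png

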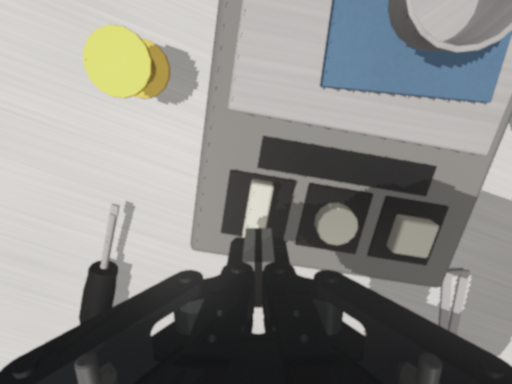

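The tips are centred over the bar cap, about 37 mm above it, and the neighbouring caps are well clear. I'll descend gently.

>>> apply_moves --pt "5 0 0 0" --pt "11 0 0 0" --pt "17 0 0 0" --pt "22 0 0 0" --pt "27 0 0 0" --pt "31 0 0 0" --pt "34 0 0 0" --pt "36 0 0 0" --pt "36 0 0 0" --pt "36 0 0 0"

```text
time_s: 4.23
position: [0.5184, 0.1044, 0.0597]
tool_rot: [0.697, 0.125, -0.695, 0.126]
wrist_force: [0.2, 1.0, -0.5]
gripper_width: 0.001
```

```bash
python3 - <<'E'
from h import *
P=[];F=[]
for i in range(4):
    snapshot("side");o=get_obs();P.append(o["position"]);F.append(o["wrist_force"])
print(o["time_s"],np.mean(P,0),np.round(P,4)[:,2],np.round(F,2)[:,2])
E
```

```text
4.4333 [0.51862309 0.10444328 0.06004941] [0.0599 0.0601 0.0601 0.0601] [ 0.26  0.73  0.63 -0.64]
```

>>> apply_moves --pt "2 0 0 0" --pt "4 0 0 0" --pt "6 0 0 0" --pt "7 0 0 0" --pt "8 0 0 0" --pt "9 0 0 0" --pt "10 0 0 0" --pt "10.5 0 0 0" --pt "11 0 0 0" --pt "11 0 0 0"

```text
time_s: 5.27
position: [0.5188, 0.1044, 0.0493]
tool_rot: [0.697, 0.125, -0.695, 0.126]
wrist_force: [-1.7, -0.7, 5.1]
gripper_width: -0.001
```

```bash
python3 - <<'E'
from h import *
P=[];F=[]
for i in range(4):
    q,_=snapshot("side");o=get_obs();P.append(o["position"]);F.append(o["wrist_force"])
print(o["time_s"],np.mean(P,0),np.round(P,4)[:,2],np.round(F,2))
cv2.imwrite("pics/c3.png",cv2.resize(q[150:250,210:310],(600,600),interpolation=cv2.INTER_CUBIC))
E
```

```text
5.4667 [0.51883706 0.10445541 0.04932445] [0.0493 0.0493 0.0493 0.0493] [[-1.75 -1.46  4.66]
 [-1.21 -0.38  4.81]
 [-1.35 -0.01  4.66]
 [-1.42  0.29  4.32]]
```

View pics/c3.png

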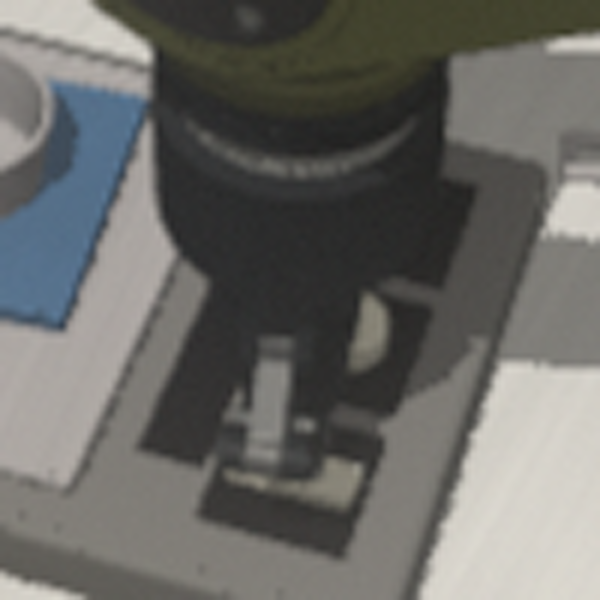

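The wrist reads about 4.6 N, which is roughly 5.7 mm down. I'll go slightly deeper and hold.

>>> apply_moves --pt "0.8 0 0 0" --pt "0.8 0 0 0" --pt "0.8 0 0 0" --pt "0.8 0 0 0" --pt "0.8 0 0 0" --pt "0.8 0 0 0" --pt "0.8 0 0 0" --pt "0.8 0 0 0" --pt "0.8 0 0 0" --pt "0.8 0 0 0"

```text
time_s: 6.3
position: [0.5188, 0.1045, 0.0485]
tool_rot: [0.697, 0.125, -0.695, 0.126]
wrist_force: [-1.5, -0.2, 5.4]
gripper_width: -0.002
```

>>> apply_moves --pt "0.2 0 0 0" --pt "0.2 0 0 0" --pt "0.2 0 0 0" --pt "0.2 0 0 0" --pt "0.2 0 0 0" --pt "0.2 0 0 0" --pt "0.2 0 0 0" --pt "0.2 0 0 0" --pt "0.2 0 0 0" --pt "0.2 0 0 0"

```text
time_s: 7.13
position: [0.5188, 0.1045, 0.0484]
tool_rot: [0.697, 0.125, -0.695, 0.126]
wrist_force: [-0.7, 0.5, 5.0]
gripper_width: 0.002
```

>>> apply_moves --pt "0.2 0 0 0" --pt "0.2 0 0 0" --pt "0.2 0 0 0" --pt "0.2 0 0 0" --pt "0.2 0 0 0" --pt "0.2 0 0 0" --pt "0.2 0 0 0" --pt "0.2 0 0 0" --pt "0.2 0 0 0" --pt "0.2 0 0 0"

```text
time_s: 7.97
position: [0.5188, 0.1044, 0.0483]
tool_rot: [0.697, 0.125, -0.695, 0.126]
wrist_force: [-1.6, -0.3, 5.0]
gripper_width: -0.001
```

>>> apply_moves --pt "0.2 0 0 0" --pt "0.2 0 0 0" --pt "0.2 0 0 0" --pt "0.2 0 0 0" --pt "0.2 0 0 0" --pt "0.2 0 0 0" --pt "0.2 0 0 0" --pt "0.2 0 0 0" --pt "0.2 0 0 0" --pt "0.2 0 0 0"

```text
time_s: 8.8
position: [0.5188, 0.1045, 0.0482]
tool_rot: [0.697, 0.125, -0.695, 0.126]
wrist_force: [-1.4, -0.3, 5.2]
gripper_width: 0.001
```

>>> apply_moves --pt "0.2 0 0 0" --pt "0.2 0 0 0" --pt "0.2 0 0 0" --pt "0.2 0 0 0" --pt "0.2 0 0 0" --pt "0.2 0 0 0" --pt "0.2 0 0 0" --pt "0.2 0 0 0" --pt "0.2 0 0 0" --pt "0.2 0 0 0"

```text
time_s: 9.63
position: [0.5188, 0.1045, 0.048]
tool_rot: [0.697, 0.125, -0.695, 0.126]
wrist_force: [-1.3, -0.3, 5.6]
gripper_width: 0.002
```

The key has been held for over 4 s at 4.3–5.6 N, matching the spring law for about 6 to 7 mm down. Now I'll release straight up, then back off.

>>> apply_moves --pt "-2 0 0 0" --pt "-5 0 0 0" --pt "-9 0 0 0" --pt "-15 0 0 0" --pt "-25 0 0 0" --pt "-40 0 0 0" --pt "-60 0 0 0" --pt "-80 0 0 0" --pt "-100 0 0 0" --pt "-120 0 0 0"

```text
time_s: 10.47
position: [0.5181, 0.1045, 0.1694]
tool_rot: [0.697, 0.125, -0.695, 0.126]
wrist_force: [0.4, -0.2, 0.6]
gripper_width: 0.001
```

>>> apply_moves --pt "-20 0 5 0" --pt "-40 0 15 0" --pt "-60 0 30 0" --pt "-80 0 45 0" --pt "-90 0 60 0" --pt "-95 0 75 0" --pt "-98 0 85 0" --pt "-100 0 90 0" --pt "-100 0 90 0" --pt "-100 0 90 0"

```text
time_s: 11.3
position: [0.4335, 0.0732, 0.2694]
tool_rot: [0.697, 0.125, -0.695, 0.126]
wrist_force: [0.6, -0.5, -0.5]
gripper_width: -0.001
```

```bash
python3 - <<'E'
from h import *
q,d=snapshot("side");s,_=snapshot("scene");o=get_obs();print(o["time_s"],o["position"],o["wrist_force"])
cal=get_calibration("side")
for n,(x0,y0,x1,y1) in {"square":(269,176,281,189),"round":(261,197,274,210),"bar":(246,219,271,233)}.items():
    ys,xs=np.where(q[y0:y1,x0:x1].min(2)>100)
    P=np.array([w("side",(x+x0,y+y0),d[y+y0,x+x0],cal) for x,y in zip(xs,ys)]).reshape(-1,3)
    P=P[P[:,2]>.045]
    print(n,len(P),np.median(P,0).round(4) if len(P) else None)
for n,im in (("side",q),("scene",s)):
    a=cv2.imread(f"pics/{n}0.png")
    cv2.imwrite(f"pics/{n}_ba.png",np.vstack([a[130:280,150:350],im[130:280,150:350]]).repeat(2,0).repeat(2,1) if n=="side" else np.vstack([a[140:290,170:370],im[140:290,170:370]]).repeat(2,0).repeat(2,1))
E
```

```text
11.4 [0.43362883 0.07324897 0.26882647] [ 0.98709284 -0.21369631  0.11462754]
square 132 [0.5394 0.0009 0.0561]
round 140 [0.5278 0.0534 0.0561]
bar 193 [0.5174 0.1082 0.0556]
```

View pics/side_ba.png

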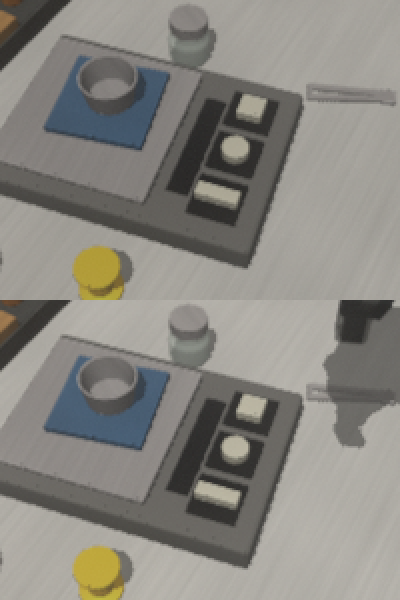

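View pics/scene_ba.png

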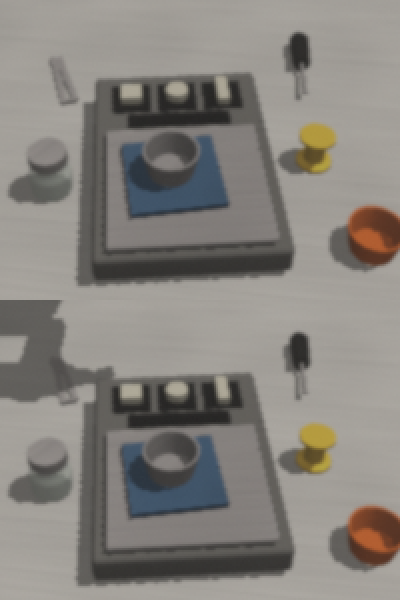

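The before and after views match: all three caps are up at about 56 mm, nothing has shifted, and the hand is more than 200 mm from the key.

```bash
python3 -c "
from h import *
print(close_job())"
```

```text
the job is handed in; nothing more can be done
None
```

I pressed the bar key, the oblong cap on the robot's left, with the shut fingertips and held it down for over 4 s. I then lifted straight up, backed the hand off and handed the job in at about 11.4 s of the allowed 37 s; `close_job()` gives no verdict.

- **Press:** the wrist force read 4.3–5.6 N throughout the hold, well under 20 N. By the key's spring law and the tip height, that is about 6–7 mm down. I had no direct reading of the key's joint.
- **After release:** depth from the side camera put all three caps at about 56 mm, the same height as at the start. The wrist force was back to noise level, about 1 N or less.
- **Surroundings:** comparing before and after pictures by eye, the tile, cup, spool, jar, driver and tweezers had not moved. The grasp point ended more than 200 mm from the bar key.

No check failed. The camera estimates of the key's position agreed to within about 3 mm.

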